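# Restock the tea rack

### The job

The wooden tea rack on the counter has one empty bay, with a white reorder card lying in it. Lift the tea carton out of the open grey stock bin and stand it upright and square in that empty bay, like its neighbours, setting it down rather than dropping it; then shut the bin's lid fully. Leave the tin and the jar in the bin and the two cartons already in the rack standing where they are.

Things in the scene. Friction and masses are not known exactly. Their poses are not given: they have to be found in the camera images.
- bin: grey plastic stock bin fixed to the counter, 170 (x) x 330 (y) x 110 mm high, walls and floor 5 mm; holds one tea carton, one round tin and one round jar standing in a row along y, about 100 mm apart, in any order; origin at the centre of its underside, z up; the lid is hinged along its +x (far) rim
- lid (a joint): hinge of the bin's lid: 0 rad shut, flat on the bin; grows as it opens, up to 1.9; starts open at 1.6 to 1.85 (about upright or leaning back); stiff, stays where it is left (needs about 2 N at its free edge). The lid is a grey plate 170 x 330 x 8 mm; open, its free edge stands about 280 mm above the counter
- lid_hinge (a point): middle of the lid's hinge line, on the bin's far rim, 110 mm above the counter; its axes turn with the lid: y along the hinge, -x from the hinge along the lid to its free edge, z out of the lid's outer (top) face; the lid's inner face lies in z = 0, its outer face at z = 8 mm
- lid_edge (a point): middle of the lid's free edge on its outer (top) face, 170 mm from the hinge line; same axes as lid_hinge
- lid_handle (a point): grip point of the black knob on the outer face of the lid, 140 mm from the hinge line and 35 mm out of that face, the knob about 25 mm wide
- rack: low wooden tea rack fixed to the counter, 105 (x) x 250 (y) x 45 mm high, walls, floor and dividers 5 mm, three bays side by side along y, each 95 (x) x 76 mm (y) inside and open above; two bays hold a carton, one is empty; origin at the centre of its underside
- bay0 (a point): centre of the floor of the bay at the rack's -y end, 5 mm above the counter, axes as the rack's
- bay1 (a point): centre of the floor of the middle bay, axes as the rack's
- bay2 (a point): centre of the floor of the bay at the rack's +y end, axes as the rack's
- card: thin white paper reorder card, 55 x 40 x 1 mm, flat on the floor of the empty bay at its centre (it stays there under the carton); origin at the centre of its underside, axes as the rack's
- carton: carton of tea, 70 (its x) x 44 (its y) x 90 mm tall (its z), plain brown cardboard with a white panel on each broad side; origin at the centre of its underside. The one to move: it starts standing in the bin, on its 5 mm floor, its x within about 17 degrees of the bin's x; 100 to 190 g
- packA: a like carton of tea, 70 (its x) x 44 (its y) x 90 mm tall (its z), plain brown cardboard with a white panel on each broad side; origin at the centre of its underside. Already in a bay of the rack: leave it
- packB: a like carton of tea, 70 (its x) x 44 (its y) x 90 mm tall (its z), plain brown cardboard with a white panel on each broad side; origin at the centre of its underside. Already in another bay of the rack: leave it
- tin: plain steel round tin, 60 mm diameter, 85 mm tall, standing in the bin: leave it; origin at the centre of its underside
- jar: round amber glass jar with a steel cap, 54 mm diameter, 80 mm tall, standing in the bin: leave it; origin at the centre of its underside
There are look-alikes about, which are no part of the job. What is shaped like the carton but green or turquoise is not meant.

How it is judged (in metres and radians):
On the way, in this order (a step that is already met when the one before it is completed fails the run):
1. the tea carton is lifted clear of the bin (its underside above the bin's rim) (z of carton in the frame of bin above 0.112 m), for 0.1 s.
2. the carton stands upright and square in the empty bay, let go, while the lid is still open (x of carton in the frame of card between -0.02 and 0.02 m and y of carton in the frame of card between -0.022 and 0.022 m and z of carton in the frame of rack below 0.011 m and angle between carton's own z axis and vertical below 0.1 rad and angle between the x axis of carton and the x axis of rack, either way round below 0.26 rad and contact force between carton and the fingers below 0.05 N and value of joint lid above 0.3 rad), for 0.2 s.
3. the lid is shut (value of joint lid below 0.05 rad), for 0.2 s.
At the end, for the whole second after the job is handed in: The carton rests released on the floor of the empty bay: upright (0.1 rad), square to the rack (0.26 rad, either way), within 20 mm (x) and 22 mm (y) of its centre; lid shut (below 0.05 rad); tin, jar and the other two cartons upright within 30 mm of where they began (x of carton in the frame of card between -0.02 and 0.02 m and y of carton in the frame of card between -0.022 and 0.022 m and z of carton in the frame of rack below 0.011 m and angle between carton's own z axis and vertical below 0.1 rad and angle between the x axis of carton and the x axis of rack, either way round below 0.26 rad and contact force between carton and the fingers below 0.05 N and linear speed of carton below 0.02 m/s and value of joint lid below 0.05 rad and distance of each of tin, jar, packA, packB from where it was at the start of the episode below 0.03 m and angle between each of tin, jar, packA, packB's own z axis and vertical below 0.2 rad); the robot touches nothing.
It fails at once if the tin is shifted by more than 30 mm or tipped (distance of tin from where it was at the start of the episode above 0.03 m or angle between tin's own z axis and vertical above 0.35 rad).
It fails at once if the jar is shifted by more than 30 mm or tipped (distance of jar from where it was at the start of the episode above 0.03 m or angle between jar's own z axis and vertical above 0.35 rad).
It fails at once if the carton packA is shifted by more than 30 mm or tipped (distance of packA from where it was at the start of the episode above 0.03 m or angle between packA's own z axis and vertical above 0.35 rad).
It fails at once if the carton packB is shifted by more than 30 mm or tipped (distance of packB from where it was at the start of the episode above 0.03 m or angle between packB's own z axis and vertical above 0.35 rad).
It fails at once if the tea carton is let fall (faster than 0.6 m/s with the fingers off it) (linear speed of carton above 0.6 m/s and contact force between carton and the fingers below 0.01 N).
It also fails if it takes over 69 s, if anything falls off the work surface, if the arm or the gripper's body presses on something with over 40 N, if the wrist force passes 120 N, or if a joint passes its speed limit or range.

### The arm

A 7-joint arm with a two-finger parallel gripper is mounted at the origin on the work surface. World frame = base frame: x ahead of the robot, y to its left, z up, the work surface at z = 0. Lengths are in mm, angles in rad, forces in N, time in s.
With the tool pointing down it reaches from about 400 to 875 mm from the base axis. Payload 4.4 kg.
Tool frame: the origin (TCP) lies between the finger pads; the fingertips stand 17 mm ahead of it and the grasp point (between the pads) lies 2 mm behind it; z points along the fingers, y is the line along which they close (so a half turn about z gives the same grasp; the last joint's range is limited). The gripper opens to 85 mm and grips with 20 to 120 N. Pads are 22 mm wide; open, the fingers measure 114 mm over their backs; the gripper's body (76 mm by 85 mm) begins 54 mm behind the grasp point. The pads swing forward as they close: fully open they stand 13 mm farther back than shut.
Start: joints at [1.079, 0.628, 0.038, 1.517, -0.027, 0.996, -0.02], TCP at [268.51, -591.963, 248.313] pointing down, gripper open.
Joint ranges: [-3.06, 3.06], [-0.37, 2.12], [-1.25, 1.32], [0.18, 2.47], [-1.1, 4.24], [0.23, 1.98], [-2.94, 2.94]. Speed limits (rad/s): [2.57, 2.57, 3.14, 3.14, 3.14, 3.14, 3.14].

### API

Orientations are given as [roll, pitch, yaw] about the fixed x, y, z axes, in that order (R = Rz(yaw) Ry(pitch) Rx(roll)).
In Python, from cell import sensors, get_image, ctrl gives the robot as it stands.
- The arm moves only by the tool send_rows, never from a script. Its argument "series" is a list of rows, each a list of 3 entries, a list of its own where there are three numbers: the finger opening in mm, from 0 to 85.4, then the shift along the world's x, y, z in units of 60 mm (1.0 is 60 mm), then the turn, a rotation vector about the world's x, y, z in units of 5 degrees (1.0 is 5 degrees). A call has 1 to 8 rows; each row shifts and turns the commanded pose from where the row before left it; what a row does not reach is not made up. A row lasts 1/8 s, in which the tool goes at most 62.5 mm and 10.7 degrees, less where a joint would pass 70% of its speed; a pose out of reach is approached as far as the arm can. A call is refused whole if a number of a shift passes 1 or a number of a turn 1, either way. A call with a gripper value outside its range is refused whole. The fingers move at their own pace and stop on an object; the grip force is fixed at half the most. Time passes only in rows, so rows that do not move let the fingers close. It gives the time, the measured TCP pose, the force, the opening and the grip force at its end, in the units of the state.
- sensors.read_state(): the state, without advancing time (a new reading comes with each control period).
- get_image(name): name is "scene" or "top" or "wrist"; returns a dict with "img" (400x640x3 uint8, red, green, blue), "depth" (400x640 float32, mm along the optical axis (not along the pixel's ray), 0 where there is no reading), "vfov" (degrees; the focal length in pixels is half the picture's height over the tangent of half this angle, whatever the lens; pixels are square), "cx", "cy" (the principal point, pixels), "world_to_cam" (4x4, takes a point from world to camera coordinates). Camera axes: x right, y down, z forward; pixel columns grow to the right and rows downward; lengths in mm; the calibration is good to about 2 mm. A picture is of the moment at which its call begins.
- ctrl.finish_job(): hands the job in; it is judged then, once.
The state is a dict: "clock": time; "qpos": joint angles; "qd": joint speeds; "tau": joint torques, N m; "eef_pos": TCP position; "tool_rot": TCP orientation; "force": force on the tool from outside, world axes, zero at the start; "torque": the same for the moment, N m; "width": finger opening in mm; "gripper_force": force on a finger pad.
Only numpy, scipy, OpenCV 4.12 (cv2) and the standard library are available. Lean on these libraries where they do the work, as an engineer would, in place of code of your own. Each camera call takes 0.05 s, during which the arm holds its last target. There are 200 camera calls.

## Working session

There is one attempt and no reset: what is moved stays moved. The work goes in short steps, Python scripts to look and compute and a tool call to move; the robot and the scene stay as the last step left them, time stands still between calls to the robot, and variables do not carry over. Pictures are saved under pics/ and viewed, at most 10 in all, crops included, and the job is handed in when it is done.

Besides the shell and the picture viewer there is one more tool, called after "Call:" as name([rows], argument=value, ...), one row to a line, values as JSON. send_rows: Moves the arm, as the interface text tells. Its arguments: {"type":"object","properties":{"series":{"type":"array"}},"required":["series"]}

```bash
mkdir -p pics
cat > h.py <<'E'
import numpy as np, cv2
from cell import sensors, get_image, ctrl
def grab(n):
    d=get_image(n); h=d["img"].shape[0]; d["f"]=h/2/np.tan(np.radians(d["vfov"])/2); d["T"]=np.linalg.inv(np.array(d["world_to_cam"])); return d
def pts(d):
    z=d["depth"]; v,u=np.mgrid[:z.shape[0],:z.shape[1]]
    P=np.stack([(u-d["cx"])/d["f"]*z,(v-d["cy"])/d["f"]*z,z],-1)
    return P@d["T"][:3,:3].T+d["T"][:3,3]
def ray(d,u,v,zp):
    r=d["T"][:3,:3]@np.array([(u-d["cx"])/d["f"],(v-d["cy"])/d["f"],1]); o=d["T"][:3,3]
    return o+r*(zp-o[2])/r[2]
def save(n,img): cv2.imwrite("pics/"+n+".png",img[:,:,::-1])
E
python3 - <<'E'
from h import *
s=sensors.read_state(); print(s)
for n in("scene","top"):
    d=grab(n); save(n+"0",d["img"]); np.savez(n+"0.npz",**{k:d[k] for k in("img","depth","cx","cy","f","T")}); print(n,d["f"],d["cx"],d["cy"],d["T"].round(3).tolist())
E
```

```text
{'clock': 0.0, 'qpos': array([ 1.07920902,  0.62934719,  0.03843869,  1.51837113, -0.02694335,
        0.99631622, -0.02003247]), 'qd': array([ 2.64551417e-03,  7.77151617e-04, -9.06096808e-04, -1.34756263e-05,
       -5.61599628e-05, -8.20343171e-04,  9.20918674e-04]), 'tau': array([ 3.24034690e-04, -5.63397217e+01,  1.22631881e+00, -1.93444097e+01,
        1.09370914e-02,  1.06221510e-02,  1.52665560e-07]), 'eef_pos': array([ 268.24045213, -591.41082977,  247.38733983]), 'tool_rot': array([-3.13966978e+00,  7.13191883e-05,  4.25788297e-01]), 'force': array([-0.8629163 ,  0.47442585,  0.80583345]), 'torque': array([ 0.02128491,  0.01688863, -0.0364366 ]), 'gripper_force': 0.0, 'width': 85.24920547787202}
scene 469.09818708228005 321.33393312695193 196.74451087543585 [[0.088, 0.614, -0.784, 1613.12], [0.996, -0.037, 0.083, -61.941], [0.022, -0.788, -0.615, 1050.611], [0.0, 0.0, 0.0, 1.0]]
top 472.732289989005 317.06013273352784 198.58220622289303 [[-0.021, -0.992, 0.126, 282.244], [-0.999, 0.024, 0.022, 59.341], [-0.024, -0.126, -0.992, 1354.226], [0.0, 0.0, 0.0, 1.0]]
```

```bash
ls
```

```text
h.py
pics
scene0.npz
top0.npz
```

View pics/scene0.png

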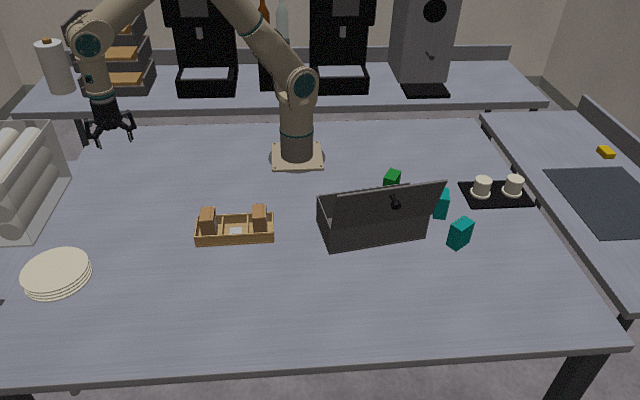

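View pics/top0.png

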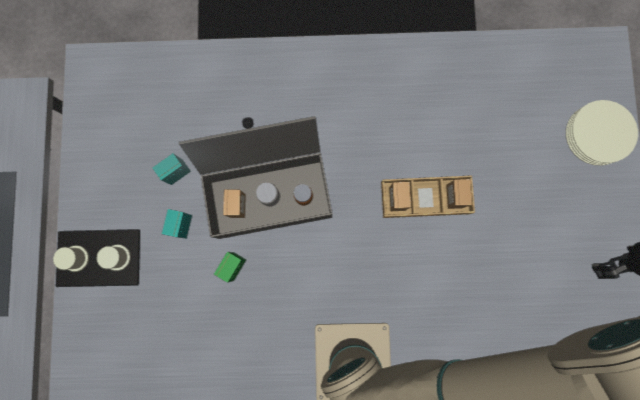

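The top view shows these cartons: brown in the bin (232,203), brown in the rack (401,195) and (460,193), green (229,267), turquoise (176,223) and (170,168). The target is the brown one in the bin at (232,203). The empty bay is the middle one, with the card at (426,198).

Run:
```python
from h import *
d=dict(np.load("top0.npz")); im=d["img"]; P=pts(d)
hsv=cv2.cvtColor(im,cv2.COLOR_RGB2HSV)
def rect(mask,zp,name):
    n,l,st,c=cv2.connectedComponentsWithStats(mask.astype(np.uint8))
    for i in range(1,n):
        if st[i,4]<80: continue
        v,u=np.where(l==i); Q=np.array([ray(d,a,b,zp)[:2] for a,b in zip(u,v)],np.float32)
        r=cv2.minAreaRect(Q); print(name,c[i].round(),st[i,4],np.round(r[0],1),np.round(r[1],1),round(r[2],1),"mean",Q.mean(0).round(1),"zmed",np.median(P[l==i][:,2]).round(1))
V,U=np.mgrid[:400,:640]
br=(hsv[...,0]>5)&(hsv[...,0]<22)&(hsv[...,1]>90)
reg=(V>170)&(V<225)
rect(br&reg&(U<350)&(P[...,2]>85),95,"carton")
rect(br&reg&(U>370)&(U<480)&(P[...,2]>85),95,"packs")
rect((U>370)&(U<480)&reg&(P[...,2]>38)&(P[...,2]<48)&(hsv[...,1]>60),45,"rack")
rect((hsv[...,1]<60)&(hsv[...,2]>150)&reg&(U>400)&(U<445),6,"card")
rect((V>150)&(V<240)&(U>245)&(U<315)&(P[...,2]>75)&(P[...,2]<97),88,"tin/jar")
m=(V>150)&(V<240)&(U>200)&(U<335)&(P[...,2]>102)&(P[...,2]<114)
rect(m,110,"rim")
m=(V>110)&(V<180)&(U>175)&(U<330)&(P[...,2]>130)
Q=P[m]; c=Q.mean(0); w=np.linalg.svd(Q-c,full_matrices=False)[2][2]; print("lid",c.round(),w.round(3),Q.max(0).round(),Q.min(0).round())
save("crop",cv2.resize(im[100:240,160:340],None,fx=3.5,fy=3.5))
```

```text
carton [232. 202.] 396 [437.8 316.3] [43.4 68.8] 90.0 mean [438.4 316.6] zmed 93.4
packs [462. 192.] 450 [ 450.5 -302.1] [72.7 46.4] 2.1 mean [ 451.2 -301.9] zmed 93.2
packs [402. 195.] 432 [ 448.3 -139.6] [45.3 67.6] 88.6 mean [ 447.7 -139.6] zmed 93.1
rack [419. 195.] 366 [ 449.6 -220.1] [104.6 246.9] 1.2 mean [ 451.7 -196.4] zmed 42.8
card [425. 197.] 291 [ 449.6 -221.3] [42.3 54.8] 88.6 mean [ 450.  -220.8] zmed 4.4
tin/jar [292. 161.] 84 [548.4 154.7] [  6.7 125.3] 8.4 mean [548.3 154.2] zmed 85.2
tin/jar [267. 193.] 355 [463.6 222.4] [56.5 55.5] 44.0 mean [463.  222.5] zmed 88.0
tin/jar [302. 192.] 244 [461.2 126. ] [46.4 46.1] 44.0 mean [461.2 126.7] zmed 83.1
rim [264. 191.] 831 [458.2 222.8] [175.2 329. ] 9.4 mean [465.1 228.9] zmed 107.8
lid [567. 240. 221.] [0.97  0.149 0.191] [ 630.  407. 1354.] [282.  59. 130.]
```

View pics/crop.png

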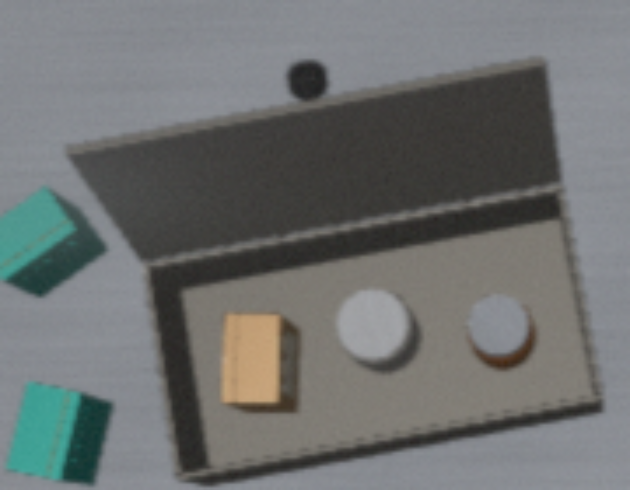

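Close crop confirms the brown carton as the only non-round, non-green item in the bin, near yaw 0 at (438,316), with its top at about 95 mm.

Call:
send_rows([
  [68,[0.7,0.7,0],[0,0,-0.6]],
  [68,[0.7,0.7,0],[0,0,-0.6]],
  [68,[0.7,0.7,0],[0,0,-0.6]],
  [68,[0.7,0.7,0],[0,0,-0.6]],
  [68,[0,0.8,0],[0,0,-0.6]],
  [68,[0,0.8,0],[0,0,-0.6]],
  [68,[0,0.8,0],[0,0,-0.6]],
  [68,[0,0.8,0],[0,0,-0.6]],
])

```text
clock: 1.1
eef_pos: [436.3, -230.2, 248.1]
tool_rot: [-3.141, 0.0, 0.005]
force: [1.5, 0.6, 0.0]
width: 68.2
gripper_force: 0.0
```

Call:
send_rows([
  [68,[0,0.8,0],[0,0,0]],
  [68,[0,0.8,0],[0,0,0]],
  [68,[0,0.8,0],[0,0,0]],
  [68,[0,0.8,0],[0,0,0]],
  [68,[0,0.8,0],[0,0,0]],
  [68,[0,0.8,0],[0,0,0]],
  [68,[0,0.8,0],[0,0,0]],
  [68,[0,0.8,0],[0,0,0]],
])

```text
clock: 2.1
eef_pos: [436.2, 153.5, 248.2]
tool_rot: [3.141, 0.0, 0.007]
force: [1.5, -0.2, 0.1]
width: 68.1
gripper_force: 0.0
```

Call:
send_rows([
  [68,[0,0.7,0],[0,0,0]],
  [68,[0,0.7,0],[0,0,0]],
  [68,[0,0.7,0],[0,0,0]],
  [68,[0,0.6,0],[0,0,0]],
  [68,[0,0,0],[0,0,0]],
])

```text
clock: 2.72
eef_pos: [435.5, 317.4, 247.8]
tool_rot: [-3.14, 0.001, 0.012]
force: [0.1, -0.1, -0.0]
width: 67.9
gripper_force: 0.0
```

Run:
```python
from h import *
d=grab("wrist"); save("wrist1",d["img"]); P=pts(d); hsv=cv2.cvtColor(d["img"],cv2.COLOR_RGB2HSV)
m=((hsv[...,0]>5)&(hsv[...,0]<22)&(hsv[...,1]>70)&(P[...,2]>85)&(P[...,2]<105)).astype(np.uint8)
n,l,st,c=cv2.connectedComponentsWithStats(m)
for i in range(1,n):
    if st[i,4]<400: continue
    v,u=np.where(l==i); Q=np.array([ray(d,a,b,95)[:2] for a,b in zip(u,v)],np.float32); print(c[i],st[i,4],cv2.minAreaRect(Q),np.median(P[l==i][:,2]))
print(sensors.read_state()["eef_pos"],sensors.read_state()["qpos"].round(2))
```

```text
[322.12474964 182.62403433] 3495 ((441.79541015625, 317.976806640625), (43.577911376953125, 70.35626983642578), 87.87468719482422) 95.49216321791062
[435.8417197  314.85826048 247.75202545] [-0.72  0.47  0.06  1.83 -0.04  0.84 -2.2 ]
```

View pics/wrist1.png

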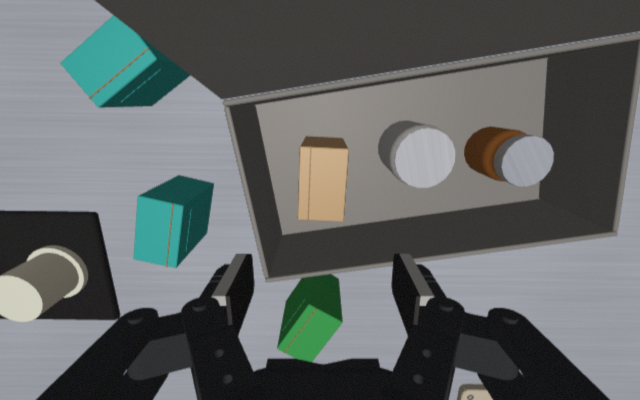

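Wrist view: the carton's top is at (323,182), between the bin wall and the tin, with clear space for both fingers. Descend.

Call:
send_rows([
  [68,[0.08,0.02,-0.5],[0,0,-0.5]],
  [68,[0,0,-0.5],[0,0,0]],
  [68,[0,0,-0.5],[0,0,0]],
  [68,[0,0,-0.5],[0,0,0]],
  [68,[0,0,-0.4],[0,0,0]],
  [68,[0,0,-0.4],[0,0,0]],
  [68,[0,0,-0.2],[0,0,0]],
  [68,[0,0,0],[0,0,0]],
])

```text
clock: 3.78
eef_pos: [441.2, 314.1, 67.9]
tool_rot: [3.14, 0.001, -0.038]
force: [-0.5, 0.3, 0.1]
width: 68.2
gripper_force: 0.0
```

Call:
send_rows([
  [35,[0,0,0],[0,0,0]],
  [35,[0,0,0],[0,0,0]],
  [35,[0,0,0],[0,0,0]],
  [35,[0,0,0],[0,0,0]],
  [35,[0,0,0],[0,0,0]],
  [35,[0,0,0],[0,0,0]],
])

```text
clock: 4.53
eef_pos: [442.0, 315.7, 69.4]
tool_rot: [-3.14, -0.002, -0.037]
force: [1.0, 0.2, 7.1]
width: 43.4
gripper_force: 62.1
```

Call:
send_rows([
  [35,[0,0,0.2],[0,0,0]],
  [35,[0,0,0.4],[0,0,0]],
  [35,[0,0,0.5],[0,0,0]],
  [35,[0,0,0.5],[0,0,0]],
  [35,[0,0,0.5],[0,0,0]],
  [35,[0,0,0.5],[0,0,0]],
  [35,[0,0,0.2],[0,0,0]],
  [35,[0,0,0],[0,0,0]],
])

```text
clock: 5.52
eef_pos: [441.3, 315.3, 236.8]
tool_rot: [-3.141, -0.001, -0.037]
force: [-0.4, 1.2, -0.8]
width: 43.4
gripper_force: 61.7
```

Call:
send_rows([
  [35,[0,-0.3,0],[0,0,0.1]],
  [35,[0,-0.6,0],[0,0,0.1]],
  [35,[0.0,-0.7,0],[0,0,0.1]],
  [35,[0.0,-0.7,0],[0,0,0.1]],
  [35,[0,-0.7,0],[0,0,0.1]],
  [35,[0,-0.7,0],[0,0,0.1]],
  [35,[0,-0.7,0],[0,0,0.1]],
  [35,[0,-0.7,0],[0,0,0]],
])

```text
clock: 6.52
eef_pos: [439.6, 6.6, 235.3]
tool_rot: [3.141, 0.003, 0.024]
force: [1.4, -0.6, -1.4]
width: 43.1
gripper_force: 61.7
```

Call:
send_rows([
  [35,[0,-0.7,0],[0,0,0]],
  [35,[0,-0.7,0],[0,0,0]],
  [35,[0.1,-0.7,0],[0,0,0]],
  [35,[0,-0.7,0],[0,0,0]],
  [35,[0,-0.5,0],[0,0,0]],
  [35,[0,-0.3,0],[0,0,0]],
  [35,[0,0,0],[0,0,0]],
  [35,[0,0,0],[0,0,0]],
])

```text
clock: 7.52
eef_pos: [447.0, -205.3, 235.9]
tool_rot: [-3.14, 0.001, 0.026]
force: [-0.9, -0.4, -0.4]
width: 43.6
gripper_force: 61.7
```

Run:
```python
from h import *
s=sensors.read_state(); print(s["eef_pos"],s["tool_rot"],s["width"],s["gripper_force"],s["clock"])
d=grab("wrist"); save("wrist2",d["img"])
d2=grab("scene"); save("scene2",d2["img"][100:300,120:480])
```

```text
[ 447.02942882 -205.28959832  235.94875548] [-3.14025229e+00  9.29637067e-04  2.59281865e-02] 43.55921492391364 61.722882986068726 7.525
```

View pics/wrist2.png

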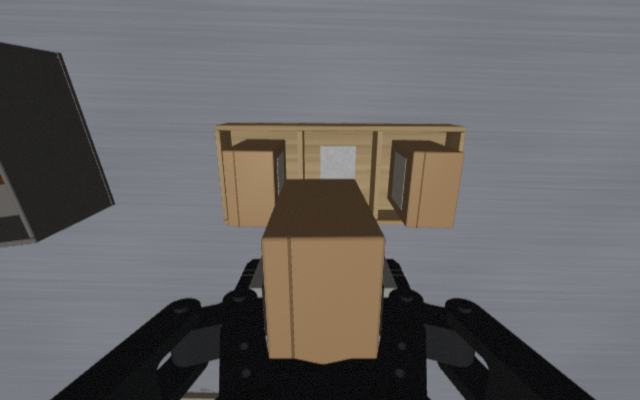

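View pics/scene2.png

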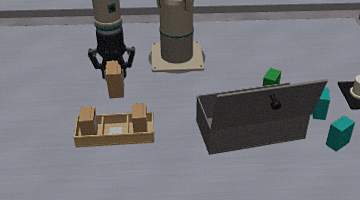

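Wrist view: the carton is held, its top face around (322,297); card at (338,160), with packs to either side. The lid is still up. I'll measure the carton's offset in the hand and its height.

Run:
```python
from h import *
d=grab("wrist"); P=pts(d); hsv=cv2.cvtColor(d["img"],cv2.COLOR_RGB2HSV); V,U=np.mgrid[:400,:640]
br=(hsv[...,0]>5)&(hsv[...,0]<22)&(hsv[...,1]>70)
m=br&(V>225)&(abs(P[...,2]-262)<14)&(U>255)&(U<395)
zt=np.median(P[m][:,2]); m&=abs(P[...,2]-zt)<6
v,u=np.where(m); Q=P[m][:,:2].astype(np.float32); print("top",zt,m.sum(),cv2.minAreaRect(Q),Q.min(0),Q.max(0),v.min(),v.max())
f=br&(V>170)&(V<240)&(U>265)&(U<385)&(P[...,2]<zt-8)&(P[...,2]>150); print("front face x by z",[(z,np.median(P[f&(abs(P[...,2]-z)<5)][:,0]).round(1)) for z in range(180,256,15)])
c=(hsv[...,1]<50)&(hsv[...,2]>130)&(abs(V-160)<20)&(abs(U-338)<25)&(P[...,2]<20)
v,u=np.where(c);Q=np.array([ray(d,a,b,6)[:2] for a,b in zip(u,v)],np.float32); print("card",cv2.minAreaRect(Q),Q.min(0),Q.max(0))
r=br&(V>115)&(V<240)&(abs(P[...,2]-43)<8)
v,u=np.where(r);Q=np.array([ray(d,a,b,45)[:2] for a,b in zip(u,v)],np.float32);print("rack",cv2.minAreaRect(Q))
p=br&(V<240)&(abs(P[...,2]-94)<5)
n,l,st,cc=cv2.connectedComponentsWithStats(p.astype(np.uint8))
for i in range(1,n):
    if st[i,4]>500:
        v,u=np.where(l==i);Q=np.array([ray(d,a,b,95)[:2] for a,b in zip(u,v)],np.float32);print("pack",cv2.minAreaRect(Q))
```

```text
top 262.61090433835875 15016 ((453.7814636230469, -205.19581604003906), (56.136817932128906, 46.38555908203125), 1.1836497783660889) [ 425.67523 -228.36568] [ 482.1662  -181.90681] 230 363
front face x by z [(180, np.float64(480.9)), (195, np.float64(480.9)), (210, np.float64(481.0)), (225, np.float64(481.0)), (240, np.float64(481.0)), (255, np.float64(481.1))]
card ((460.4199523925781, -221.97543334960938), (37.12909698486328, 40.29301071166992), 1.576930046081543) [ 441.30798 -242.10619] [ 479.5159  -201.44727]
rack ((452.17449951171875, -222.07118225097656), (104.07894134521484, 248.40115356445312), 1.2332721948623657)
pack ((450.27398681640625, -141.15167236328125), (69.828857421875, 44.774391174316406), 1.0366286039352417)
pack ((453.7591247558594, -302.3789978027344), (69.98745727539062, 45.383365631103516), 0.5824844241142273)
```

Call:
send_rows([
  [35,[0.08,-0.27,0],[0,0,0]],
  [35,[0,0,-0.4],[0,0,0]],
  [35,[0,0,-0.5],[0,0,0]],
  [35,[0,0,-0.5],[0,0,0]],
  [35,[0,0,-0.5],[0,0,0]],
  [35,[0,0,-0.4],[0,0,0]],
  [35,[0,0,-0.3],[0,0,0]],
  [35,[0,0,-0.1],[0,0,0]],
])

```text
clock: 8.68
eef_pos: [452.1, -223.6, 73.3]
tool_rot: [-3.141, 0.001, 0.024]
force: [0.7, 0.2, -1.3]
width: 43.5
gripper_force: 61.8
```

Call:
send_rows([
  [35,[0,0,0],[0,0,0]],
  [35,[0,0,-0.02],[0,0,0]],
  [35,[0,0,-0.02],[0,0,0]],
  [35,[0,0,0],[0,0,0]],
])

```text
clock: 9.18
eef_pos: [452.3, -223.0, 72.2]
tool_rot: [3.141, -0.001, 0.024]
force: [-0.4, -0.6, -0.2]
width: 43.6
gripper_force: 61.8
```

Call:
send_rows([
  [35,[0,0,-0.02],[0,0,0]],
  [35,[0,0,-0.02],[0,0,0]],
  [35,[0,0,0],[0,0,0]],
])

```text
clock: 9.55
eef_pos: [452.1, -222.9, 69.5]
tool_rot: [-3.142, -0.0, 0.024]
force: [0.3, -0.2, -0.6]
width: 43.4
gripper_force: 61.8
```

Run:
```python
from h import *
d=grab("wrist"); P=pts(d); hsv=cv2.cvtColor(d["img"],cv2.COLOR_RGB2HSV); V,U=np.mgrid[:400,:640]
br=(hsv[...,0]>5)&(hsv[...,0]<22)&(hsv[...,1]>70)
m=br&(V>225)&(abs(P[...,2]-98)<8)&(U>255)&(U<395)
print("ztop",np.median(P[m][:,2]),P[m].max(0))
print(sensors.read_state()["force"],sensors.read_state()["eef_pos"])
```

```text
ztop 95.90754394437892 [ 486.89062545 -199.71986607   98.5473327 ]
[-0.67605033  1.49664606 -0.61352289] [ 452.10000919 -222.93391818   69.47015786]
```

Call:
send_rows([
  [35,[0,0,-0.02],[0,0,0]],
  [35,[0,0,0],[0,0,0]],
])

```text
clock: 9.85
eef_pos: [452.1, -222.9, 69.3]
tool_rot: [3.142, -0.0, 0.024]
force: [-2.5, 2.3, 11.2]
width: 43.7
gripper_force: 62.0
```

Call:
send_rows([
  [47,[0,0,0],[0,0,0]],
  [52,[0,0,0],[0,0,0]],
  [58,[0,0,0],[0,0,0]],
  [60,[0,0,0],[0,0,0]],
  [60,[0,0,0],[0,0,0]],
  [60,[0,0,0],[0,0,0]],
])

```text
clock: 10.6
eef_pos: [452.1, -222.9, 68.3]
tool_rot: [-3.142, 0.0, 0.024]
force: [0.6, 0.3, -0.3]
width: 60.0
gripper_force: 0.0
```

Call:
send_rows([
  [60,[0,0,0.2],[0,0,0]],
  [60,[0,0,0.4],[0,0,0]],
  [60,[0,0,0.6],[0,0,0]],
  [60,[0,0,0.6],[0,0,0]],
  [60,[0,0,0.6],[0,0,0]],
  [60,[0,0,0.6],[0,0,0]],
  [60,[0,0,0],[0,0,0]],
])

```text
clock: 11.48
eef_pos: [453.6, -223.8, 251.7]
tool_rot: [3.139, -0.006, 0.024]
force: [0.5, 0.7, -0.5]
width: 60.2
gripper_force: 0.0
```

Run:
```python
from h import *
s=sensors.read_state(); print(s["eef_pos"],s["qpos"].round(2))
d=grab("wrist"); save("wrist3",d["img"]); P=pts(d); hsv=cv2.cvtColor(d["img"],cv2.COLOR_RGB2HSV); V,U=np.mgrid[:400,:640]
p=(hsv[...,0]>5)&(hsv[...,0]<22)&(hsv[...,1]>70)&(abs(P[...,2]-95)<5)
n,l,st,cc=cv2.connectedComponentsWithStats(p.astype(np.uint8))
for i in range(1,n):
    if st[i,4]>500:
        v,u=np.where(l==i);Q=np.array([ray(d,a,b,95)[:2] for a,b in zip(u,v)],np.float32);print("pack",cc[i],cv2.minAreaRect(Q),np.median(P[l==i][:,2]))
# lid
d=grab("scene"); P=pts(d); h=cv2.cvtColor(d["img"],cv2.COLOR_RGB2HSV)
m=(P[...,2]>120)&(P[...,2]<300)&(P[...,0]>500)&(P[...,0]<660)&(P[...,1]>40)&(P[...,1]<430)&(h[...,2]<120)
Q=P[m]; m2=Q[:,2]; t=np.radians(9.4); L=(Q[:,:2]-[458.2,222.8])@np.array([[np.cos(t),-np.sin(t)],[np.sin(t),np.cos(t)]])
for z in range(125,300,15):
    k=abs(m2-z)<4
    if k.any(): print(z,k.sum(),np.percentile(L[k,0],[5,50,95]).round(),np.percentile(L[k,1],[2,98]).round())
```

```text
[ 453.64436547 -223.7610361   251.712599  ] [ 0.32  0.42  0.12  1.92 -0.07  0.8  -1.07]
pack [233.85663296 190.60350982] ((450.0033874511719, -141.23468017578125), (69.4519271850586, 44.80647277832031), 1.0250054597854614) 95.48991302976245
pack [319.21799939 191.62754637] ((451.90191650390625, -221.23324584960938), (69.30854034423828, 43.827667236328125), 1.3758299350738525) 95.52425879816116
pack [406.18777943 191.47064083] ((453.7574768066406, -303.0099182128906), (69.57939910888672, 44.776954650878906), 0.6894588470458984) 95.50963581766814
125 148 [ 94.  97. 100.] [-157.  156.]
140 169 [ 98. 101. 103.] [-161.  159.]
155 159 [102. 105. 108.] [-159.  155.]
170 155 [106. 109. 112.] [-161.  159.]
185 147 [111. 113. 116.] [-156.  159.]
200 151 [115. 117. 120.] [-159.  160.]
215 181 [119. 122. 124.] [-159.  161.]
230 181 [123. 126. 170.] [-155.  157.]
245 241 [127. 131. 171.] [-158.  156.]
260 192 [131. 134. 137.] [-161.  157.]
275 184 [130. 135. 139.] [-156.  158.]
```

View pics/wrist3.png

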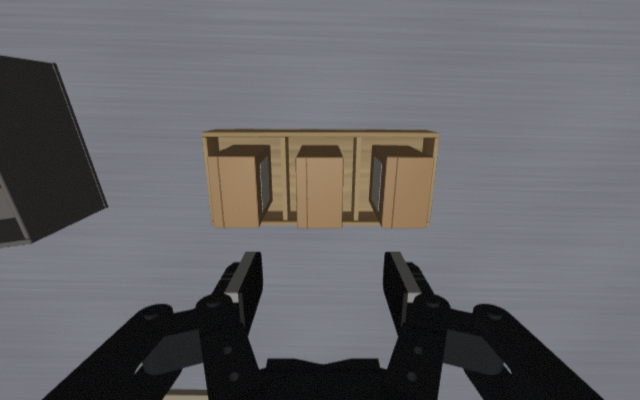

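Wrist view shows the carton standing in the middle bay at (319,190), centred at (452,-221), yaw 1.4°, with both neighbours in place. The lid is at about 1.84 rad. Next I go behind it, off to the side of the knob, and sweep it shut.

Call:
send_rows([
  [0,[0.4,0,0.3],[0,0,0.2]],
  [0,[0.4,0,0.3],[0,0,0.2]],
  [0,[0.4,0,0.4],[0,0,0.2]],
  [0,[0.4,0,0.4],[0,0,0.2]],
  [0,[0.4,0.7,0],[0,0,0.2]],
  [0,[0.4,0.7,0],[0,0,0.2]],
  [0,[0.4,0.7,0],[0,0,0.2]],
  [0,[0.4,0.7,0],[0,0,0.2]],
])

```text
clock: 12.58
eef_pos: [644.0, -53.6, 330.6]
tool_rot: [-3.141, 0.003, 0.164]
force: [0.8, -0.7, -0.6]
width: -0.2
gripper_force: 0.0
```

Call:
send_rows([
  [0,[0,0.8,0],[0,0,0]],
  [0,[0,0.8,0],[0,0,0]],
  [0,[0,0.8,0],[0,0,0]],
  [0,[0,0.8,0],[0,0,0]],
  [0,[0,0.6,0],[0,0,0]],
  [0,[0,0,0],[0,0,0]],
])

```text
clock: 13.32
eef_pos: [642.5, 177.9, 330.2]
tool_rot: [-3.139, 0.004, 0.171]
force: [0.1, 0.6, -0.2]
width: 0.0
gripper_force: 0.0
```

Run:
```python
from h import *
s=sensors.read_state(); print(s["eef_pos"],s["tool_rot"],s["qpos"].round(2),s["force"],s["width"])
d=grab("scene"); save("scene4",cv2.resize(d["img"][60:280,240:520],None,fx=2.5,fy=2.5))
R=np.array([[.9866,-.1633],[.1633,.9866]]); prev=s["eef_pos"]
W=[(175,-80,262)]
for th in np.arange(1.8,-.01,-.15):
    r=140; W.append((85-r*np.cos(th)+8*np.sin(th)+11-4*np.sin(th),-80,110+r*np.sin(th)+8*np.cos(th)+17-4*np.cos(th)))
for w in W:
    p=np.r_[R@w[:2]+[458.2,222.8],w[2]]; print(p.round(),((p-prev)/60).round(2)); prev=p
```

```text
[642.45588872 177.86493062 330.15455054] [-3.1390963   0.00359615  0.17054501] [-0.34  0.59  0.05  1.35 -0.03  1.2  -1.69] [ 0.11150965  0.59239773 -0.16411634] 0.04007810918215436
[644. 172. 262.] [ 0.02 -0.09 -1.14]
[601. 165. 262.] [-0.71 -0.12  0.01]
[581. 162. 266.] [-0.34 -0.06  0.06]
[560. 159. 267.] [-0.34 -0.06  0.01]
[540. 155. 264.] [-0.34 -0.06 -0.04]
[520. 152. 259.] [-0.33 -0.06 -0.09]
[501. 149. 250.] [-0.32 -0.05 -0.14]
[483. 146. 239.] [-0.29 -0.05 -0.19]
[468. 143. 225.] [-0.26 -0.04 -0.23]
[454. 141. 209.] [-0.22 -0.04 -0.27]
[443. 139. 191.] [-0.18 -0.03 -0.3 ]
[435. 138. 172.] [-0.14 -0.02 -0.32]
[430. 137. 152.] [-0.09 -0.01 -0.34]
[428. 137. 131.] [-0.04 -0.01 -0.35]
```

View pics/scene4.png

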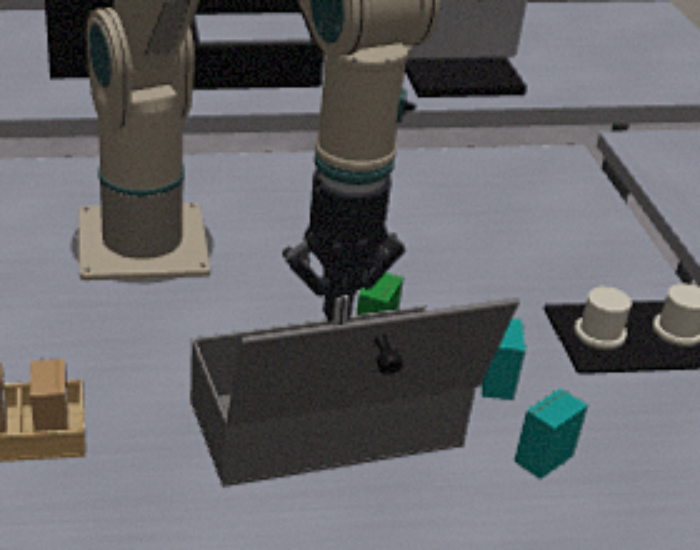

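The crop shows closed fingers above the lid edge near (343,315) and the knob to the right at (388,355). I'll check numerically that the fingers are on the far side before descending.

Run:
```python
from h import *
d=grab("scene"); W=np.array(d["world_to_cam"]); P=pts(d)
for p in [(642.5,178,313),(642.5,178,330),(642.5,178,380),(615,168,274)]:
    c=W[:3]@np.r_[p,1]; u,v=c[:2]/c[2]*d["f"]+[d["cx"],d["cy"]]; print(p,((u-240)*2.5,(v-60)*2.5),"depth exp",c[2],"seen",P[int(round(v)),int(round(u))].round())
u=int(240+343/2.5)
for v in range(165,195,2): print(v,P[v,u].round())
```

```text
(642.5, 178, 313) (np.float64(333.6617444244064), np.float64(319.68495114094685)) depth exp 1234.6550647365207 seen [653. 174. 321.]
(642.5, 178, 330) (np.float64(335.12503746926666), np.float64(306.6554630054969)) depth exp 1224.204732842447 seen [655. 175. 338.]
(642.5, 178, 380) (np.float64(339.57736480637163), np.float64(267.0109458544641)) depth exp 1193.4684625657587 seen [663. 173. 393.]
(615, 168, 274) (np.float64(316.97856792975404), np.float64(333.5135395562851)) depth exp 1279.3698043718573 seen [603. 171. 266.]
165 [657. 177. 395.]
167 [642. 181. 379.]
169 [636. 183. 369.]
171 [637. 184. 363.]
173 [651. 181. 367.]
175 [654. 180. 363.]
177 [653. 182. 355.]
179 [653. 182. 349.]
181 [651. 183. 341.]
183 [650. 184. 334.]
185 [654. 184. 330.]
187 [654. 184. 324.]
189 [598. 199. 275.]
191 [598. 200. 268.]
193 [598. 201. 261.]
```

Fingers are at x≈643–654 and the lid edge at ≈600, so the way down is clear.

Call:
send_rows([
  [0,[0.02,-0.09,-0.3],[0,0,0]],
  [0,[0,0,-0.4],[0,0,0]],
  [0,[0,0,-0.4],[0,0,0]],
  [0,[-0.2,-0.03,0],[0,0,0]],
  [0,[-0.2,-0.03,0],[0,0,0]],
  [0,[-0.2,-0.04,0],[0,0,0]],
  [0,[-0.15,-0.02,0],[0,0,0]],
  [0,[0,0,0],[0,0,0]],
])

```text
clock: 14.42
eef_pos: [599.6, 160.2, 266.8]
tool_rot: [-3.142, 0.0, 0.164]
force: [-0.6, 0.4, -0.5]
width: 0.1
gripper_force: 0.0
```

Call:
send_rows([
  [0,[-0.34,-0.06,0.06],[0,0,0]],
  [0,[-0.34,-0.06,0.01],[0,0,0]],
  [0,[-0.34,-0.06,-0.04],[0,0,0]],
  [0,[-0.33,-0.06,-0.09],[0,0,0]],
  [0,[0,0,0],[0,0,0]],
])

```text
clock: 15.05
eef_pos: [517.8, 146.1, 262.5]
tool_rot: [-3.142, 0.002, 0.165]
force: [0.0, 0.5, -0.5]
width: 0.3
gripper_force: 0.0
```

```bash
cat > lid.py <<'E'
from h import *
s=sensors.read_state(); print(s["eef_pos"],s["force"],s["qpos"].round(2),s["clock"])
d=grab("scene"); P=pts(d); h=cv2.cvtColor(d["img"],cv2.COLOR_RGB2HSV); t=np.radians(9.4)
L=(P[...,:2]-[458.2,222.8])@np.array([[np.cos(t),-np.sin(t)],[np.sin(t),np.cos(t)]])
m=(P[...,2]>95)&(P[...,2]<300)&(L[...,0]>-100)&(L[...,0]<170)&(L[...,1]>40)&(L[...,1]<150)&(h[...,2]<120)
Q=np.c_[L[m],P[m][:,2]]
for x in range(-90,150,20):
    k=abs(Q[:,0]-x)<6
    if k.sum()>20: print(x,k.sum(),np.percentile(Q[k,2],[10,50,90]).round())
E
python3 lid.py
```

```text
[517.83718225 146.09686996 262.47702251] [ 0.03696244  0.47401537 -0.54799497] [-0.36  0.45  0.04  1.81 -0.02  0.88 -1.71] 15.05
30 305 [243. 256. 268.]
50 322 [198. 211. 224.]
70 313 [150. 164. 177.]
90 272 [101. 121. 135.]
```

Lid is following (~1.16 rad). Continue.

Call:
send_rows([
  [0,[-0.3,-0.05,-0.16],[0,0,0]],
  [0,[-0.28,-0.05,-0.2],[0,0,0]],
  [0,[-0.26,-0.04,-0.24],[0,0,0]],
  [0,[-0.22,-0.04,-0.28],[0,0,0]],
  [0,[-0.18,-0.03,-0.3],[0,0,0]],
  [0,[-0.14,-0.02,-0.32],[0,0,0]],
  [0,[0,0,0],[0,0,0]],
])

```text
clock: 15.98
eef_pos: [436.1, 132.1, 171.7]
tool_rot: [3.141, 0.003, 0.164]
force: [-0.1, 0.1, 0.5]
width: 0.2
gripper_force: 0.0
```

```bash
python3 lid.py
```

```text
[436.08073577 132.06797664 171.74578207] [-0.07520569  0.13551375  0.48979229] [-0.38  0.48  0.03  2.12 -0.03  0.54 -1.73] 15.975
-70 84 [156. 160. 162.]
-50 95 [152. 155. 159.]
-30 91 [145. 149. 153.]
-10 100 [140. 144. 148.]
10 96 [136. 139. 142.]
30 102 [130. 133. 137.]
50 107 [125. 128. 131.]
70 103 [120. 123. 126.]
90 142 [ 98. 110. 122.]
```

Call:
send_rows([
  [0,[-0.05,0,-0.25],[0,0,0]],
  [0,[0,0,-0.25],[0,0,0]],
  [0,[0,0,-0.05],[0,0,0]],
  [0,[0,0,0],[0,0,0]],
])

```text
clock: 16.52
eef_pos: [434.4, 132.4, 140.2]
tool_rot: [-3.141, -0.001, 0.164]
force: [0.2, 0.9, 0.1]
width: -0.3
gripper_force: 0.0
```

Call:
send_rows([
  [0,[0,0,-0.03],[0,0,0]],
  [0,[0,0,-0.02],[0,0,0]],
  [0,[0,0,0],[0,0,0]],
])

```text
clock: 16.9
eef_pos: [433.8, 132.3, 136.9]
tool_rot: [-3.141, -0.001, 0.164]
force: [-0.4, 0.4, 0.6]
width: -0.1
gripper_force: 0.3
```

```bash
python3 lid.py
```

```text
[433.80178501 132.31416264 136.91220363] [-0.38037576  0.41086822  0.6116962 ] [-0.38  0.54  0.03  2.16 -0.03  0.44 -1.73] 16.9
-70 74 [118. 120. 123.]
-50 71 [117. 120. 123.]
-30 75 [117. 120. 123.]
-10 73 [117. 120. 122.]
10 66 [117. 120. 122.]
30 82 [117. 119. 122.]
50 82 [116. 119. 121.]
70 88 [117. 119. 122.]
90 130 [ 97. 107. 118.]
```

Call:
send_rows([
  [0,[0,0,-0.02],[0,0,0]],
  [0,[0,0,-0.02],[0,0,0]],
  [0,[0,0,0],[0,0,0]],
])

```text
clock: 17.32
eef_pos: [433.7, 132.3, 135.4]
tool_rot: [-3.141, -0.001, 0.164]
force: [-2.4, -0.6, 14.9]
width: -0.1
gripper_force: 7.5
```

Call:
send_rows([
  [0,[0,0,-0.02],[0,0,0]],
  [0,[0,0,0],[0,0,0]],
])

```text
clock: 17.58
eef_pos: [433.7, 132.3, 135.2]
tool_rot: [-3.141, -0.001, 0.164]
force: [-4.3, -2.7, 28.1]
width: -0.1
gripper_force: 14.1
```

Firm contact at 28 N means the lid is shut. Retreat and check.

Call:
send_rows([
  [0,[0,0,0.2],[0,0,0]],
  [0,[0,0,0.5],[0,0,0]],
  [0,[0,0,0.6],[0,0,0]],
  [0,[0,0,0.6],[0,0,0]],
  [0,[0,0,0],[0,0,0]],
  [0,[0,0,0],[0,0,0]],
])

```text
clock: 18.32
eef_pos: [432.9, 132.0, 246.7]
tool_rot: [3.141, 0.001, 0.164]
force: [-0.4, -0.7, 0.3]
width: 0.1
gripper_force: 0.0
```

```bash
python3 lid.py
python3 - <<'E'
from h import *
d=grab("scene"); save("final",d["img"][120:280,160:500])
E
```

```text
[432.89150391 132.04503144 246.6540039 ] [-0.35800556 -0.68423651  0.25705642] [-0.39  0.35  0.04  2.05 -0.02  0.74 -1.74] 18.325
-70 75 [116. 119. 121.]
-50 65 [116. 118. 121.]
-30 69 [116. 119. 122.]
-10 72 [116. 120. 122.]
10 79 [116. 119. 122.]
30 70 [116. 118. 121.]
50 77 [116. 119. 121.]
70 83 [117. 119. 121.]
90 120 [ 97. 107. 119.]
```

View pics/final.png

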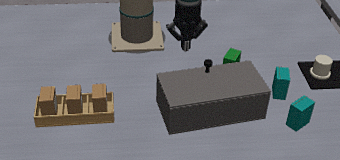

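The lid is flat and shut, with its knob at (208,65). Three cartons stand in the rack around (73,98), and the arm is clear of everything.

```bash
python3 -c "
from cell import ctrl; print(ctrl.finish_job())"
```

```text
the job is handed in; nothing more can be done
None
```

The carton stands upright and square in the middle bay, about 2 mm off its centre, the bin's lid is shut, and the job is handed in; the hand-in returned no verdict.

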